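# Park the slicer's handwheel with its stem up

## Task

Park the hand-turned vegetable slicer for cleaning: with the fingertips, push one spoke of its handwheel after another round until the short red-capped stem on the wheel points straight up, and leave the wheel standing there. Push only the spokes, not the red-capped stem, and do not shift or lift the slicer or disturb the jar, the bowl and the spoon near it.

Things in the scene. Friction and masses are not known exactly. Their poses are not given: they have to be found in the camera images.
- slicer: White and steel vegetable slicer, 4 kg, loose on rubber feet. Origin on the worktop under its pedestal; z up, x from the wheel back to the machine (away from the robot at yaw 0), y to the left seen facing the wheel. Base 200 x 170 mm (x -45 to 155). Behind the wheel: bearing (x from -39, 182 mm high), drum (x 26 to 115, 201 mm high), hopper (x 40 to 100, 236 mm high).
- hub (a point): Centre of the upright handwheel, on its axle (along the slicer's x), 155 mm up, 70 mm in front of the slicer's origin. Hub ring of 46 mm outer radius; out of it stick six bare steel spokes, 60 degrees apart, 10 mm thick, ending in black balls of 26 mm diameter centred 117 mm from here. No outer rim. Stiff: about 2 N at a ball turns it, and it stays where it is left.
- stem_tip (a point): Outer end of the short red-capped stem, 73 mm from the hub centre: a brass stem on the hub ring, half-way between two spokes (30 degrees from each), with a red cap 20 mm in diameter. It turns with the wheel; this point's own z axis points outward along the stem.
- wheel (a joint): Angle of the handwheel in rad: 0 (or 2 pi, a whole turn) with the stem straight up; grows when the top of the wheel moves towards the slicer's -y, to the right as the robot sees it (clockwise from the robot). Turns either way, with no stop within a turn.
- salt_mid (a point): Middle (48 mm up) of a clear spice jar with a red lid, 47 mm in diameter, 97 mm high, loose, beside the wheel on its left. To be left alone.
- bowl_mid (a point): Middle (22 mm up) of a grey metal bowl, 124 mm in diameter, 45 mm high, loose, beside the wheel on its right. To be left alone.
- spoon_mid (a point): Middle of a teaspoon with a red handle, 132 mm long, 11 mm high, loose, lying in front of the wheel. To be left alone.
- stem: The same red-capped stem as a solid (for contact); its origin lies at the hub centre and its z axis runs outward along the stem. Not to be pushed.

How it is judged:
At the end, for the whole second after the job is handed in: The red-capped stem points straight up within 0.12 rad (7 degrees), the wheel stands still (under 0.05 rad/s), the slicer stands upright within 20 mm of where it was, and jar, bowl and spoon are within 30 mm of where they were (angle between stem_tip's own z axis and vertical below 0.12 rad and velocity of joint wheel between -0.05 and 0.05 rad/s and distance of slicer from where it was at the start of the episode below 0.02 m and angle between slicer's own z axis and vertical below 0.05 rad and not (distance of any of salt_mid, bowl_mid, spoon_mid from where it was at the start of the episode above 0.03 m)); the robot touches nothing.
It fails at once if the red-capped stem is pushed (more than 1 N) (contact force between any of the fingers, the arm and stem above 1 N).
It fails at once if the slicer is shifted by more than 20 mm, lifted or tipped (distance of slicer from where it was at the start of the episode above 0.02 m or angle between slicer's own z axis and vertical above 0.1 rad).
It fails at once if the jar, the bowl or the spoon is moved or lifted by more than 30 mm (distance of any of salt_mid, bowl_mid, spoon_mid from where it was at the start of the episode above 0.03 m).
It also fails if it takes over 51 s, if anything falls off the work surface, if the arm or the gripper's body presses on something with over 40 N, if the wrist force passes 120 N, or if a joint passes its speed limit or range.

## Robot

A 7-joint arm with a two-finger parallel gripper is mounted at the origin on a cart in front of the work surface, level with it; the furniture and walls round the work are solid. World frame = base frame: x ahead of the robot, y to its left, z up, the work surface at z = 0. Lengths are in m, angles in rad, forces in N, time in s.
With the tool pointing down it reaches from about 0.4 to 0.875 m from the base axis. Payload 4.4 kg.
Tool frame: the origin (TCP) lies at the very end of the fingers, on their centre line; the grasp point (between the pads) lies 19 mm behind it (manip.pinch_z is the distance from the TCP to the grasp point, in m); z points along the fingers, x is the direction in which the jaws open and shut, and the axes are right-handed (so a half turn about z gives the same grasp; the last joint's range is limited). The gripper opens to 85 mm and grips with 20 to 120 N. Pads are 22 mm wide; open, the fingers measure 114 mm over their backs; the gripper's body (76 mm by 85 mm) begins 54 mm behind the grasp point. The pads swing forward as they close: fully open they stand 13 mm farther back than shut.
Start: joints at [1.247, 0.628, 0.038, 1.517, -0.027, 0.996, -0.02], TCP at [0.166, -0.629, 0.231] pointing down, gripper open.
Joint ranges: [-3.06, 3.06], [-0.37, 2.12], [-1.25, 1.32], [0.18, 2.47], [-1.1, 4.24], [0.23, 1.98], [-2.94, 2.94]. Speed limits (rad/s): [2.57, 2.57, 3.14, 3.14, 3.14, 3.14, 3.14].

## Interface

Orientations are given as a unit quaternion [w, x, y, z].
In Python, from rig import read_state, get_image, camera_info, workorder, manip gives the robot as it stands.
- The arm moves only by the tool carry_out, never from a script. Its argument "targets" is a list of rows, each an object with "fingers": the opening, from -1 (shut) to 1 (fully open); "translation": the shift along the world's x, y, z in m, a list of three; "angular": the turn, a rotation vector about the world's x, y, z in degrees, a list of three. In form: [{"fingers": fingers, "translation": [tx, ty, tz], "angular": [ax, ay, az]}, ...]. A call has 1 to 10 rows; each row shifts and turns the commanded pose from where the row before left it; what a row does not reach is not made up. A row lasts 1/8 s, in which the tool goes at most 62.5 mm and 10.7 degrees, less where a joint would pass 70% of its speed; a pose out of reach is approached as far as the arm can. A call is refused whole if a number of a shift passes 0.0625 or a number of a turn 10.7, either way. A call with a gripper value outside its range is refused whole. The fingers move at their own pace and stop on an object; "grip_force" is the grip in N (left out, the last holds). Time passes only in rows, so rows that do not move let the fingers close. It gives the time, the measured TCP pose, the force and the opening at its end, in the units of the state.
- read_state(): the state, without advancing time (a new reading comes with each control period).
- get_image(name): name is "scene" or "top"; returns the picture (384x512x3 uint8, red, green, blue); there is no depth.
- camera_info(name): a dict with "camera_matrix" (3x3 intrinsics, pixels), "R" (3x3) and "t" (3): a world point X has camera coordinates R X + t. Camera axes: x right, y down, z forward; pixel columns grow to the right and rows downward; lengths in m; the calibration is good to about 2 mm. A picture is of the moment at which its call begins. camera_info takes no time and is no camera call.
- workorder.job_done(): hands the job in, once; it reports no verdict.
The state is a dict: "t": time; "qpos": joint angles; "dq": joint speeds; "tau": joint torques, N m; "tcp_pos": TCP position; "tcp_rot": TCP orientation; "ft_force": force on the tool from outside, world axes, zero at the start; "ft_torque": the same for the moment, N m; "finger_gap": opening from 0.0 (shut) to 1.0 (fully open).
Only numpy, scipy, OpenCV 4.12 (cv2) and the standard library are available. Lean on these libraries where they do the work, as an engineer would, in place of code of your own. Each camera call takes 0.05 s, during which the arm holds its last target. There are 200 camera calls.

## Working session

There is one attempt and no reset: what is moved stays moved. The work goes in short steps, Python scripts to look and compute and a tool call to move; the robot and the scene stay as the last step left them, time stands still between calls to the robot, and variables do not carry over. Pictures are saved under pics/ and viewed, about 8 in all and at most 12, crops included, and the job is handed in when it is done.

Besides the shell and the picture viewer there is one more tool, called by a JSON object that holds its "fn" and its "kwargs", one argument or row to a line. carry_out: Moves the arm, as the interface text tells. Its arguments: {"type":"object","properties":{"targets":{"type":"array"},"grip_force":{"type":"number"}},"required":["targets"]}

```bash
ls; mkdir -p pics; python3 - <<'E'
from rig import *
import cv2
for n in("scene","top"):
    cv2.imwrite(f"pics/{n}0.png",cv2.resize(get_image(n)[:,:,::-1],(800,600),interpolation=cv2.INTER_CUBIC))
    c=camera_info(n);print(n,c["camera_matrix"],c["R"],c["t"],-c["R"].T@c["t"])
s=read_state();print(s)
E
```

```text
pics
scene [[377.02449353   0.         258.2866905 ]
 [  0.         377.02449353 191.02239838]
 [  0.           0.           1.        ]] [[-0.75698036 -0.65322402 -0.01670696]
 [-0.47823094  0.57125262 -0.66705743]
 [ 0.44528183 -0.49695958 -0.74481895]] [0.34731503 0.41904804 0.81974715] [0.09829389 0.39487343 0.8958949 ]
top [[381.0198789    0.         260.55075426]
 [  0.         381.0198789  187.74085654]
 [  0.           0.           1.        ]] [[-9.96258015e-04 -9.99998168e-01  1.63434814e-03]
 [-9.86431442e-01  7.14427067e-04 -1.64172165e-01]
 [ 1.64170696e-01 -1.77573023e-03 -9.86430347e-01]] [-0.11001821  0.53410271  0.92681031] [ 0.37459101 -0.10875382  1.00209842]
{'t': 0.1, 'qpos': array([ 1.24719985,  0.62926088,  0.03844785,  1.51830063, -0.02705098,
        0.99631775, -0.01998779]), 'dq': array([-0.00187694, -0.00229391, -0.00172845, -0.00241802,  0.00062577,
        0.00073727,  0.00100893]), 'tau': array([ 3.65626845e-03, -5.64526320e+01,  1.23042572e+00, -1.93969041e+01,
        1.11508474e-02,  5.52975500e-03, -6.55735178e-06]), 'tcp_pos': array([ 0.16560971, -0.62794281,  0.23046597]), 'tcp_rot': array([-5.48543906e-04,  7.92127303e-01, -6.10355268e-01, -6.94133032e-04]), 'ft_force': array([-0.13378868,  0.31165358, -0.66402131]), 'ft_torque': array([-0.00386944, -0.03490401,  0.00689403]), 'finger_gap': 0.9952792198976407}
```

View pics/scene0.png

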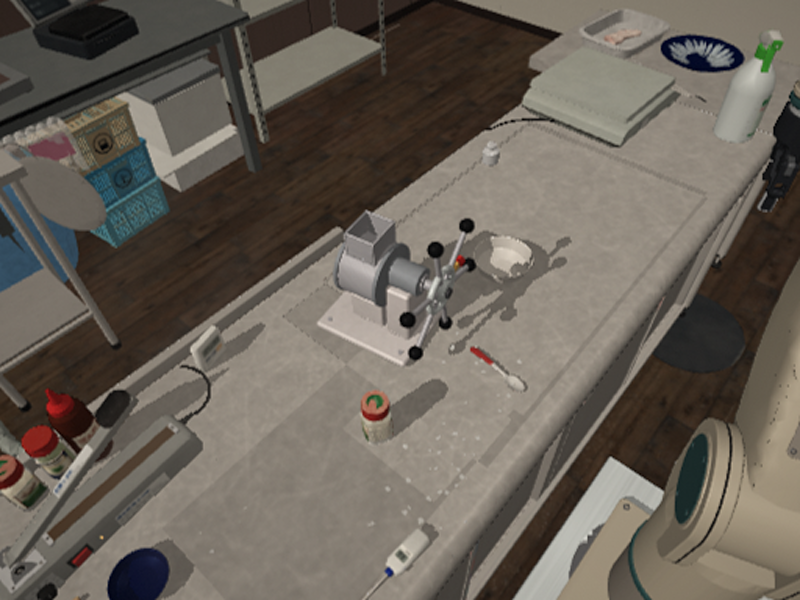

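View pics/top0.png

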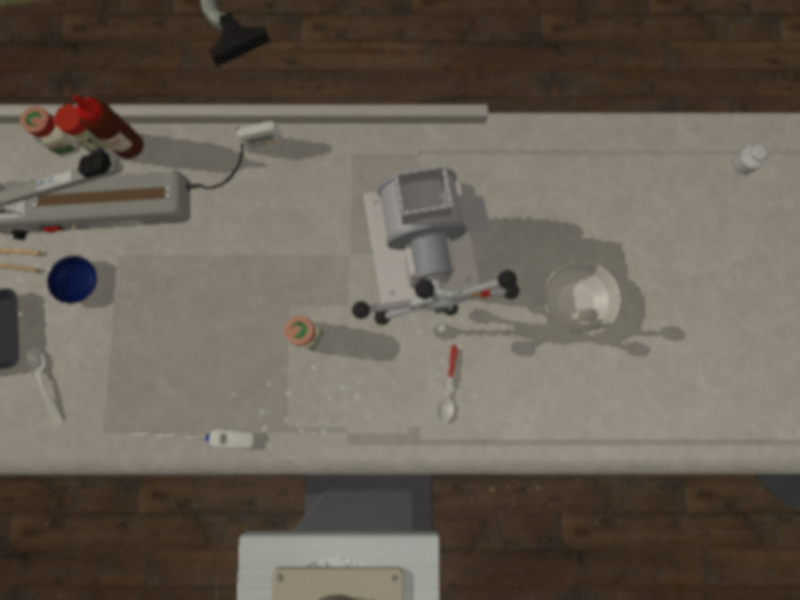

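Both views show the six balls. In the scene picture they are at (467,226), (436,250), (472,265), (408,320), (445,323) and (416,353), with the red cap at (460,261). In the top picture they are at (361,310), (382,318), (424,289), (448,309), (507,279) and (511,292), with the cap at (486,293). I'll fit the slicer pose and wheel angle to these pixels.

```bash
cat > h.py <<'E'
import numpy as np, itertools
from rig import *
from scipy.optimize import least_squares, linear_sum_assignment
C={n:camera_info(n) for n in("scene","top")}
def proj(n,X):
    c=C[n];p=(np.atleast_2d(X)@c["R"].T+c["t"])@c["camera_matrix"].T
    return p[:,:2]/p[:,2:]
def px(a): return (np.array(a,float)+.5)*.64-.5
def pts(p):
    x,y,yaw,th=p; c,s=np.cos(yaw),np.sin(yaw); R=np.array([[c,-s,0],[s,c,0],[0,0,1]])
    hub=np.array([x,y,0])+R@[-.07,0,.155]
    d=lambda a:R@[0,-np.sin(a),np.cos(a)]
    return hub,np.array([hub+.117*d(th+np.pi/6+k*np.pi/3) for k in range(6)]),hub+.073*d(th),R
def ray(n,uv,z):
    c=C[n];o=-c["R"].T@c["t"];d=c["R"].T@np.linalg.solve(c["camera_matrix"],[*uv,1]);return o+d*(z-o[2])/d[2]
def fit(obs,p0):
    def res(p):
        h,b,s,R=pts(p);r=[]
        for n,(B,cap) in obs.items():
            q=proj(n,b);D=np.linalg.norm(B[:,None]-q[None],axis=2);i,j=linear_sum_assignment(D**2)
            r+=[(B[i]-q[j]).ravel(),.7*(cap-proj(n,s)[0])]
        return np.concatenate(r)
    best=None
    for th in np.arange(0,6.28,.26):
        f=least_squares(res,[*p0[:3],th])
        if best is None or f.cost<best.cost:best=f
    return best
E
python3 - <<'E'
from h import *
obs={"scene":(px([(467,226),(436,250),(472,265),(408,320),(445,323),(416,353)]),px((460,261))),
"top":(px([(361,310),(382,318),(424,289),(448,309),(507,279),(511,292)]),px((486,293)))}
f=fit(obs,[.6,-.1,.15]);print(f.x,f.cost,f.fun.round(1))
h,b,s,R=pts(f.x);print(h,b,s,sep="\n")
for n,uv,z in[("top",(302,330),.09),("top",(584,297),.03),("top",(453,350),.005),("top",(448,410),.005),("scene",(375,398),.097),("scene",(507,255),.04)]:print(n,ray(n,px(uv),z))
np.save("p.npy",f.x)
E
```

```text
[ 0.57415299 -0.14349867  0.1688406   1.36132631] 5.372446281786834 [-0.2 -0.1  0.1  0.1  1.7 -0.2  0.3  0.1 -0.4 -0.2  0.3 -0.  -0.4  1.1
  0.4 -0.2  0.4  0.2 -0.2 -0.7 -1.   0.   0.  -1.   0.6 -0.  -1.2  1. ]
[ 0.50514837 -0.15526144  0.155     ]
[[ 0.52384692 -0.26495386  0.11884841]
 [ 0.50923663 -0.17924464  0.04055747]
 [ 0.49053808 -0.06955223  0.07670907]
 [ 0.48644981 -0.04556902  0.19115159]
 [ 0.50106011 -0.13127824  0.26944253]
 [ 0.51975866 -0.24097065  0.23329093]]
[ 0.51714712 -0.2256504   0.17017973]
top [0.46983094 0.05165329 0.09      ]
top [ 0.53050615 -0.40270564  0.03      ]
top [ 0.44494392 -0.18669846  0.005     ]
top [ 0.34647389 -0.17713784  0.005     ]
scene [0.47311412 0.05089924 0.097     ]
scene [ 0.52521279 -0.40654485  0.04      ]
```

The fit is good, about 1 px. The stem stands at +78°, so the wheel must turn 78° anticlockwise. The spoke now 12° left of vertical can be pushed from its right side, over and down to horizontal-left, in one sweep. The tool leans left as it goes, well away from the stem. First I raise the arm and swing over, turning the tool so that its jaws line up with the axle.

```bash
cat >> h.py <<'E'
from scipy.spatial.transform import Rotation as Ro
P=np.load("p.npy") if __import__("os").path.exists("p.npy") else None
def way(phi,lam,r=.078,gap=0.,fwd=.003,p=None):
    """TCP pos+rot with fingertip corner on the spoke phi deg left of up, tool leaning lam deg left"""
    h,_,_,R=pts(P if p is None else p); f,l=np.radians([phi,lam]); L,U=R[:,1],R[:,2]
    C=h+r*(np.sin(f)*L+np.cos(f)*U)+(.005+gap)*(-np.cos(f)*L+np.sin(f)*U)-fwd*R[:,0]
    pos=C-.011*(np.cos(l)*L-np.sin(l)*U)
    a=-np.cos(l)*U-np.sin(l)*L
    return pos,Ro.from_matrix(np.c_[R[:,0],np.cross(a,R[:,0]),a])
def here():
    s=read_state();q=s["tcp_rot"];return s["tcp_pos"],Ro.from_quat([q[1],q[2],q[3],q[0]])
def steps(W):
    p,r=here()
    for q,t in W:
        print(((q-p)*1000).round(1),np.degrees((t*r.inv()).as_rotvec()).round(1),"tcp",q.round(3)); p,r=q,t
E
python3 - <<'E'
from h import *
w=way(12,-12,gap=.012); up=(w[0]+[0,0,.1],way(12,0)[1])
steps([up,(w[0]+[0,0,.1],w[1]),w])
steps([way(12+i*6.5,-12+i*50/12) for i in range(13)])
E
```

```text
[338.5 461.2 102.1] [-0.1 -0.1 84.9] tcp [ 0.504 -0.167  0.333]
[0. 0. 0.] [11.8  2.   0. ] tcp [ 0.504 -0.167  0.333]
[   0.    0. -100.] [0. 0. 0.] tcp [ 0.504 -0.167  0.233]
[ 3.365e+02  4.727e+02 -4.000e-01] [11.  -7.2 84.6] tcp [ 0.502 -0.155  0.23 ]
[-1.4  8.4 -1. ] [-4.1 -0.7  0. ] tcp [ 0.501 -0.147  0.229]
[-1.4  8.2 -2. ] [-4.1 -0.7 -0. ] tcp [ 0.499 -0.139  0.227]
[-1.4  7.9 -2.9] [-4.1 -0.7 -0. ] tcp [ 0.498 -0.131  0.224]
[-1.3  7.5 -3.8] [-4.1 -0.7  0. ] tcp [ 0.497 -0.123  0.22 ]
[-1.2  7.  -4.6] [-4.1 -0.7  0. ] tcp [ 0.495 -0.116  0.216]
[-1.1  6.4 -5.4] [-4.1 -0.7  0. ] tcp [ 0.494 -0.11   0.21 ]
[-1.   5.8 -6.1] [-4.1 -0.7 -0. ] tcp [ 0.493 -0.104  0.204]
[-0.9  5.  -6.7] [-4.1 -0.7  0. ] tcp [ 0.493 -0.099  0.198]
[-0.7  4.2 -7.2] [-4.1 -0.7  0. ] tcp [ 0.492 -0.095  0.19 ]
[-0.6  3.3 -7.6] [-4.1 -0.7 -0. ] tcp [ 0.491 -0.091  0.183]
[-0.4  2.4 -7.9] [-4.1 -0.7  0. ] tcp [ 0.491 -0.089  0.175]
[-0.3  1.5 -8.2] [-4.1 -0.7 -0. ] tcp [ 0.491 -0.087  0.167]
```

{"fn": "carry_out", "kwargs": {
  "targets": [
    {"fingers":-1,"translation":[0,0,0.04],"angular":[0,0,0]},
    {"fingers":-1,"translation":[0,0,0.05],"angular":[0,0,0]},
    {"fingers":-1,"translation":[0.02,0.02,0.04],"angular":[0,0,10]},
    {"fingers":-1,"translation":[0.03,0.04,0],"angular":[0,0,10]},
    {"fingers":-1,"translation":[0.03,0.04,0],"angular":[0,0,10]},
    {"fingers":-1,"translation":[0.03,0.04,0],"angular":[0,0,10]}
  ]
}}

```text
t: 0.85
tcp_pos: [0.2765, -0.4869, 0.3611]
tcp_rot: [-0.0, 0.954, -0.3, -0.0]
ft_force: [0.6, 0.7, -0.3]
finger_gap: -0.0
```

{"fn": "carry_out", "kwargs": {
  "targets": [
    {"fingers":-1,"translation":[0.0285,0.04,0],"angular":[0,0,5.6]},
    {"fingers":-1,"translation":[0.0285,0.04,0],"angular":[0,0,5.6]},
    {"fingers":-1,"translation":[0.0285,0.04,0],"angular":[0,0,5.6]},
    {"fingers":-1,"translation":[0.0285,0.04,0],"angular":[0,0,5.6]},
    {"fingers":-1,"translation":[0.0285,0.04,0],"angular":[0,0,5.6]},
    {"fingers":-1,"translation":[0.0285,0.04,0],"angular":[0,0,5.6]},
    {"fingers":-1,"translation":[0.0285,0.04,0],"angular":[0,0,5.6]},
    {"fingers":-1,"translation":[0.0285,0.04,0],"angular":[0,0,5.6]},
    {"fingers":-1,"translation":[0,0,0],"angular":[5.9,1,0]},
    {"fingers":-1,"translation":[0,0,0],"angular":[5.9,1,0]}
  ]
}}

```text
t: 2.1
tcp_pos: [0.5041, -0.1671, 0.3614]
tcp_rot: [-0.105, 0.991, 0.085, -0.009]
ft_force: [-0.2, -0.7, -0.4]
finger_gap: -0.003
```

```bash
python3 - <<'E'
from h import *
import cv2
w=way(12,-12,gap=.012)
steps([w]);print(read_state()["qpos"].round(2))
a=get_image("scene")[90:290,170:430,::-1];cv2.imwrite("pics/s1.png",cv2.resize(a,None,fx=3,fy=3,interpolation=cv2.INTER_CUBIC))
E
```

```text
[  -0.     0.3 -128.9] [-0.2 -0.  -0.1] tcp [ 0.504 -0.167  0.233]
[ 0.71  0.43 -0.49  1.56  0.01  1.28  0.42]
```

View pics/s1.png

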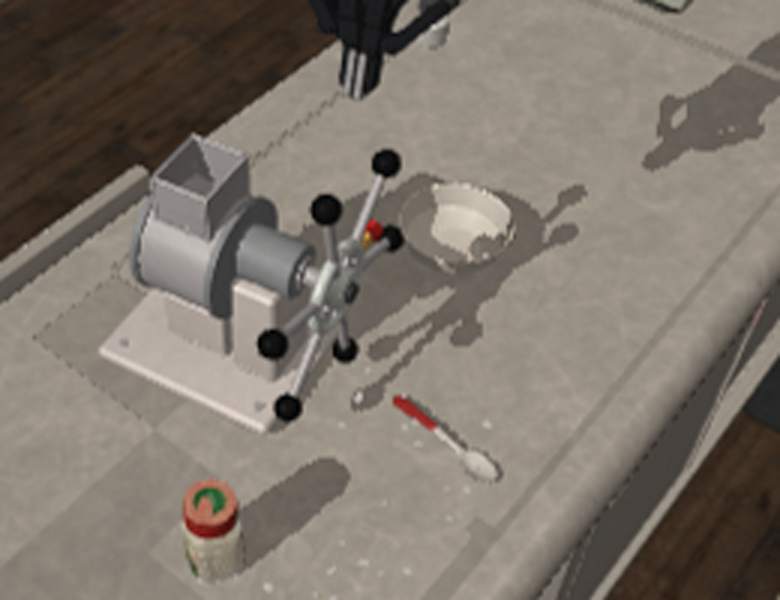

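The closed fingertips, at (355,95), are above the gap between the top balls at (326,210) and (386,162). I'll lower them into the gap.

{"fn": "carry_out", "kwargs": {
  "targets": [
    {"fingers":-1,"translation":[0,0,-0.04],"angular":[0,0,0]},
    {"fingers":-1,"translation":[0,0,-0.035],"angular":[0,0,0]},
    {"fingers":-1,"translation":[0,0,-0.03],"angular":[0,0,0]},
    {"fingers":-1,"translation":[0,0,-0.023],"angular":[0,0,0]},
    {"fingers":-1,"translation":[0,0,0],"angular":[0,0,0]}
  ]
}}

```text
t: 2.78
tcp_pos: [0.5023, -0.1681, 0.2318]
tcp_rot: [-0.104, 0.991, 0.083, -0.011]
ft_force: [-0.1, -0.0, 0.6]
finger_gap: -0.002
```

```bash
python3 - <<'E'
from h import *
import cv2
steps([way(12,-12)])
a=get_image("scene")[90:290,170:430,::-1];cv2.imwrite("pics/s2.png",cv2.resize(a,None,fx=3,fy=3,interpolation=cv2.INTER_CUBIC))
E
```

```text
[-0.2 12.9 -1.8] [-0.  -0.2  0.1] tcp [ 0.502 -0.155  0.23 ]
```

View pics/s2.png

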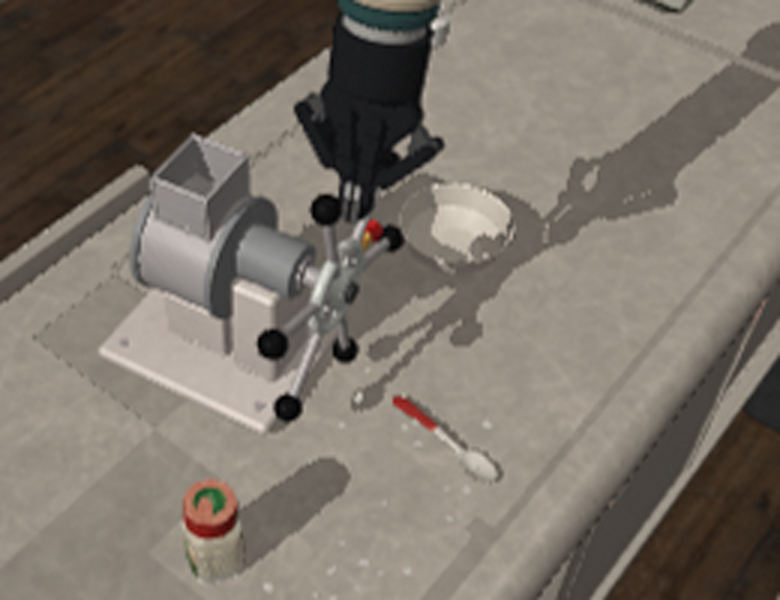

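The fingertips are in the gap, right of the upper ball at (326,210) and clear of the red cap at (373,230). Now I push the first part of the arc.

{"fn": "carry_out", "kwargs": {
  "targets": [
    {"fingers":-1,"translation":[0,0.006,-0.001],"angular":[0,0,0]},
    {"fingers":-1,"translation":[0,0.007,-0.001],"angular":[0,0,0]},
    {"fingers":-1,"translation":[-0.0014,0.0084,-0.001],"angular":[-4.1,-0.7,0]},
    {"fingers":-1,"translation":[-0.0014,0.0082,-0.002],"angular":[-4.1,-0.7,0]},
    {"fingers":-1,"translation":[-0.0014,0.0079,-0.003],"angular":[-4.1,-0.7,0]},
    {"fingers":-1,"translation":[-0.0013,0.0075,-0.004],"angular":[-4.1,-0.7,0]},
    {"fingers":-1,"translation":[-0.0012,0.007,-0.0046],"angular":[-4.1,-0.7,0]},
    {"fingers":-1,"translation":[0,0,0],"angular":[0,0,0]}
  ]
}}

```text
t: 3.82
tcp_pos: [0.4971, -0.1138, 0.2172]
tcp_rot: [0.076, 0.993, 0.086, 0.007]
ft_force: [-0.2, 0.3, 0.3]
finger_gap: -0.0
```

```bash
python3 - <<'E'
from h import *
import cv2
steps([way(12+i*6.5,-12+i*50/12) for i in range(5,13)])
a=get_image("scene")[90:290,170:430,::-1];cv2.imwrite("pics/s3.png",cv2.resize(a,None,fx=3,fy=3,interpolation=cv2.INTER_CUBIC))
E
```

```text
[-1.7 -2.3 -1.4] [-0.1  0.  -0.2] tcp [ 0.495 -0.116  0.216]
[-1.1  6.4 -5.4] [-4.1 -0.7  0. ] tcp [ 0.494 -0.11   0.21 ]
[-1.   5.8 -6.1] [-4.1 -0.7 -0. ] tcp [ 0.493 -0.104  0.204]
[-0.9  5.  -6.7] [-4.1 -0.7  0. ] tcp [ 0.493 -0.099  0.198]
[-0.7  4.2 -7.2] [-4.1 -0.7  0. ] tcp [ 0.492 -0.095  0.19 ]
[-0.6  3.3 -7.6] [-4.1 -0.7 -0. ] tcp [ 0.491 -0.091  0.183]
[-0.4  2.4 -7.9] [-4.1 -0.7  0. ] tcp [ 0.491 -0.089  0.175]
[-0.3  1.5 -8.2] [-4.1 -0.7 -0. ] tcp [ 0.491 -0.087  0.167]
```

View pics/s3.png

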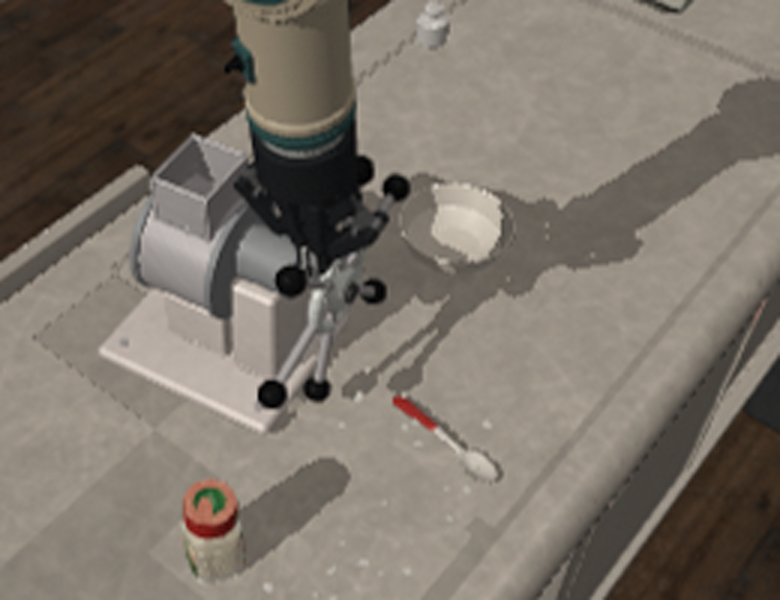

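The wheel is turning and the spoke's ball has reached (290,282); nothing else has moved. I'll continue along the arc.

{"fn": "carry_out", "kwargs": {
  "targets": [
    {"fingers":-1,"translation":[-0.0028,0.004,-0.0068],"angular":[-4.1,-0.7,0]},
    {"fingers":-1,"translation":[-0.001,0.0058,-0.006],"angular":[-4.1,-0.7,0]},
    {"fingers":-1,"translation":[-0.001,0.005,-0.0067],"angular":[-4.1,-0.7,0]},
    {"fingers":-1,"translation":[-0.0007,0.0042,-0.0072],"angular":[-4.1,-0.7,0]},
    {"fingers":-1,"translation":[-0.0003,0.0015,-0.0035],"angular":[-2,-0.3,0]},
    {"fingers":-1,"translation":[0,0,0],"angular":[0,0,0]}
  ]
}}

```text
t: 4.62
tcp_pos: [0.4915, -0.0959, 0.1862]
tcp_rot: [0.236, 0.968, 0.081, 0.02]
ft_force: [-0.8, 1.1, 0.2]
finger_gap: 0.005
```

```bash
python3 - <<'E'
from h import *
import cv2
steps([way(90-x,-12+(78-x)*50/78) for x in (13,10,6,3,0)])
a=get_image("scene")[90:290,170:430,::-1];cv2.imwrite("pics/s4.png",cv2.resize(a,None,fx=3,fy=3,interpolation=cv2.INTER_CUBIC))
q=P.copy()
for d in(20,15,10,5,0):
    q[3]=np.radians(d);h,b,s,R=pts(q);print(d,((proj("scene",np.vstack([b,s]))-[170,90]+.5)*3).astype(int).tolist())
E
```

```text
[-0.3  4.5 -3.3] [-2.2 -0.4  0.1] tcp [ 0.491 -0.091  0.183]
[-0.2  1.2 -3.6] [-1.9 -0.3  0. ] tcp [ 0.491 -0.09   0.179]
[-0.2  1.4 -4.9] [-2.5 -0.4 -0. ] tcp [ 0.491 -0.089  0.174]
[-0.1  0.8 -3.7] [-1.9 -0.3 -0. ] tcp [ 0.491 -0.088  0.171]
[-0.1  0.6 -3.8] [-1.9 -0.3  0. ] tcp [ 0.491 -0.087  0.167]
20 [[389, 166], [391, 244], [344, 354], [287, 408], [274, 340], [330, 207], [354, 215]]
15 [[386, 164], [393, 235], [349, 346], [291, 408], [272, 351], [324, 216], [351, 218]]
10 [[382, 163], [395, 226], [354, 338], [295, 407], [271, 360], [318, 226], [347, 221]]
5 [[378, 163], [396, 217], [358, 329], [299, 405], [270, 369], [312, 237], [344, 225]]
0 [[374, 163], [397, 209], [363, 320], [304, 402], [270, 377], [306, 248], [340, 229]]
```

View pics/s4.png

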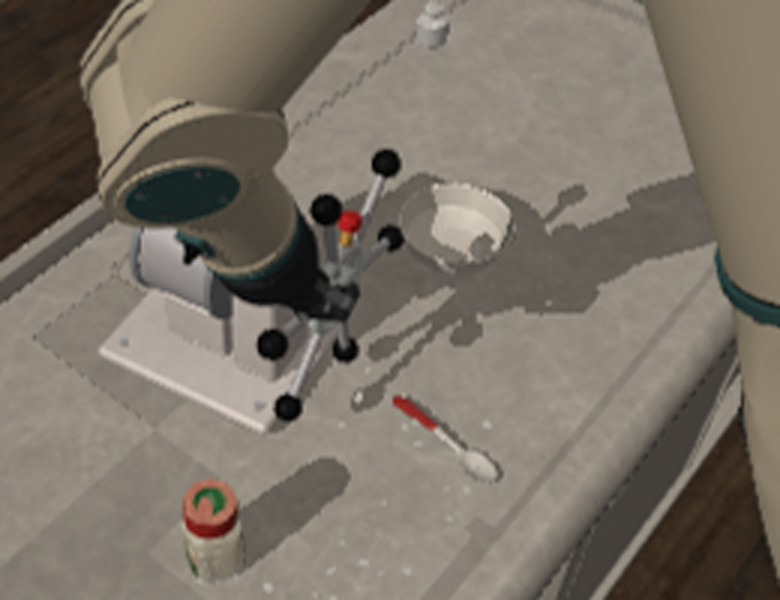

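The stem is now about 17° right of up: balls at (326,210) and (391,238), cap at (349,222). For the last part I move the contact outward, to r = 88 mm, so the hand keeps clear of the next ball.

```bash
python3 - <<'E'
from h import *
print(read_state()["qpos"].round(2))
steps([way(90-x,38-x*.6,r) for x,r in((15,.080),(12,.083),(9,.086),(6,.088),(3,.088),(0,.088))])
E
```

```text
[-0.17  0.51 -0.04  2.09  0.8   0.73 -0.69]
[-0.4  6.1 -0.6] [-1.6 -0.3  0.1] tcp [ 0.491 -0.09   0.186]
[-0.7  4.3 -3.1] [-1.8 -0.3  0. ] tcp [ 0.49  -0.086  0.183]
[-0.7  4.1 -3.5] [-1.8 -0.3 -0. ] tcp [ 0.49  -0.082  0.179]
[-0.5  3.  -3.9] [-1.8 -0.3  0. ] tcp [ 0.489 -0.079  0.175]
[-0.1  0.8 -4.3] [-1.8 -0.3 -0. ] tcp [ 0.489 -0.078  0.171]
[-0.1  0.6 -4.3] [-1.8 -0.3  0. ] tcp [ 0.489 -0.078  0.167]
```

{"fn": "carry_out", "kwargs": {
  "targets": [
    {"fingers":-1,"translation":[-0.0004,0.006,-0.0006],"angular":[-1.6,-0.3,0]},
    {"fingers":-1,"translation":[-0.0007,0.0043,-0.003],"angular":[-1.8,-0.3,0]},
    {"fingers":-1,"translation":[-0.0007,0.004,-0.0035],"angular":[-1.8,-0.3,0]},
    {"fingers":-1,"translation":[-0.0005,0.003,-0.004],"angular":[-1.8,-0.3,0]},
    {"fingers":-1,"translation":[0,0.001,-0.0035],"angular":[-1.5,-0.3,0]},
    {"fingers":-1,"translation":[0,0,0],"angular":[0,0,0]}
  ]
}}

```text
t: 5.42
tcp_pos: [0.4889, -0.0785, 0.1719]
tcp_rot: [0.309, 0.948, 0.079, 0.026]
ft_force: [0.5, 0.4, -0.4]
finger_gap: 0.003
```

```bash
python3 - <<'E'
from h import *
import cv2
steps([way(90-x,38-x*.6,.088) for x in (3,0)])
a=get_image("scene")[90:290,170:430,::-1];cv2.imwrite("pics/s5.png",cv2.resize(a,None,fx=3,fy=3,interpolation=cv2.INTER_CUBIC))
E
```

```text
[ 0.1  0.4 -0.8] [-0.1  0.   0.2] tcp [ 0.489 -0.078  0.171]
[-0.1  0.6 -4.3] [-1.8 -0.3  0. ] tcp [ 0.489 -0.078  0.167]
```

View pics/s5.png

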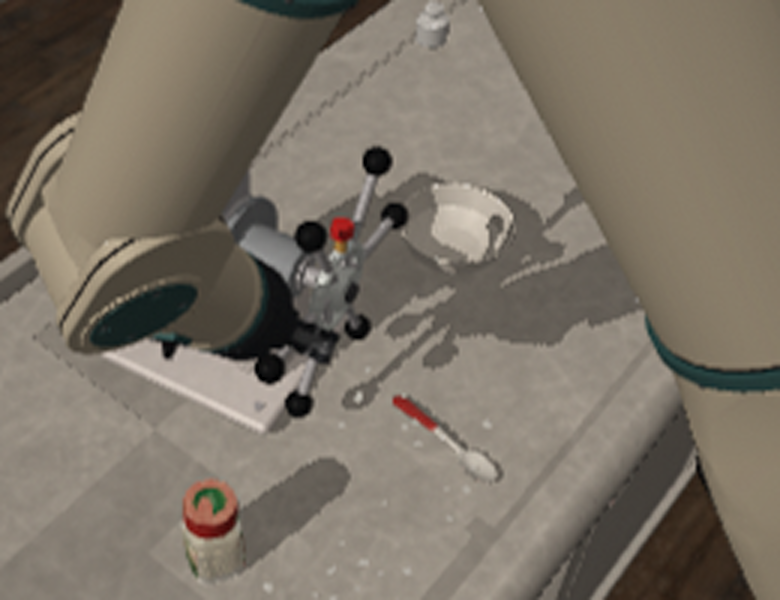

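The stem is about 4° right of up: balls at (311,237) and (395,215), cap at (342,229). One small final push, then I back out along the finger axis, up and to the left.

{"fn": "carry_out", "kwargs": {
  "targets": [
    {"fingers":-1,"translation":[0,0.0005,-0.003],"angular":[-1,0,0]},
    {"fingers":-1,"translation":[0,0,-0.003],"angular":[0,0,0]},
    {"fingers":-1,"translation":[0,0,0],"angular":[0,0,0]},
    {"fingers":-1,"translation":[0,0,0],"angular":[0,0,0]}
  ]
}}

```text
t: 5.98
tcp_pos: [0.4889, -0.077, 0.1658]
tcp_rot: [0.317, 0.945, 0.08, 0.026]
ft_force: [-0.6, -0.4, 0.4]
finger_gap: -0.003
```

{"fn": "carry_out", "kwargs": {
  "targets": [
    {"fingers":-1,"translation":[-0.001,0.006,0.008],"angular":[0,0,0]},
    {"fingers":-1,"translation":[-0.002,0.012,0.016],"angular":[0,0,0]},
    {"fingers":-1,"translation":[-0.003,0.018,0.024],"angular":[0,0,0]},
    {"fingers":-1,"translation":[-0.003,0.018,0.024],"angular":[0,0,0]},
    {"fingers":-1,"translation":[-0.003,0.018,0.024],"angular":[0,0,0]},
    {"fingers":-1,"translation":[-0.003,0.018,0.024],"angular":[0,0,0]},
    {"fingers":-1,"translation":[-0.003,0.018,0.03],"angular":[0,0,0]},
    {"fingers":-1,"translation":[0,0.03,0.03],"angular":[0,0,0]},
    {"fingers":-1,"translation":[0,0.03,0.03],"angular":[0,0,0]},
    {"fingers":-1,"translation":[0,0,0],"angular":[0,0,0]}
  ]
}}

```text
t: 7.22
tcp_pos: [0.4715, 0.0945, 0.3776]
tcp_rot: [0.315, 0.945, 0.081, 0.029]
ft_force: [-1.0, -0.5, -1.6]
finger_gap: 0.002
```

```bash
python3 - <<'E'
from h import *
import cv2
a=get_image("scene")[90:290,170:430,::-1];b=get_image("top")[150:290,180:430,::-1]
cv2.imwrite("pics/s6.png",cv2.resize(a,None,fx=3,fy=3,interpolation=cv2.INTER_CUBIC))
cv2.imwrite("pics/t6.png",cv2.resize(b,None,fx=3,fy=3,interpolation=cv2.INTER_CUBIC))
E
```

```text
(no output)
```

View pics/s6.png

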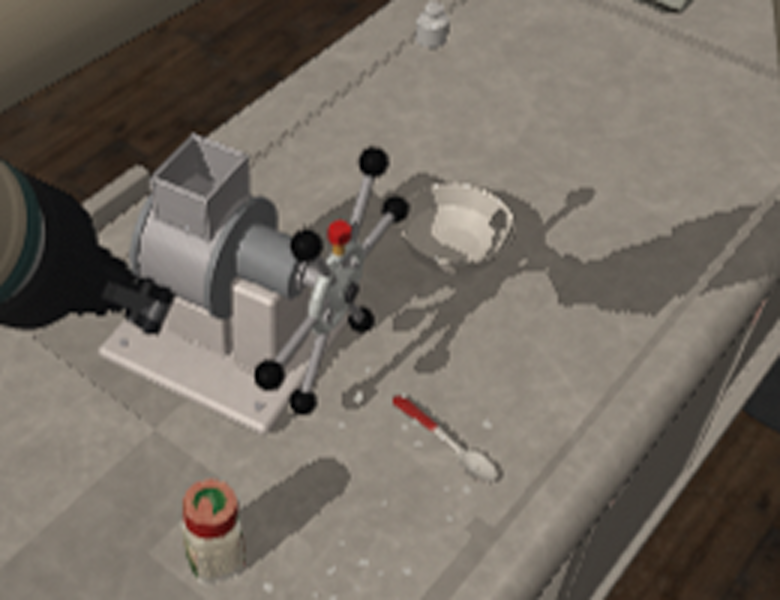

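View pics/t6.png

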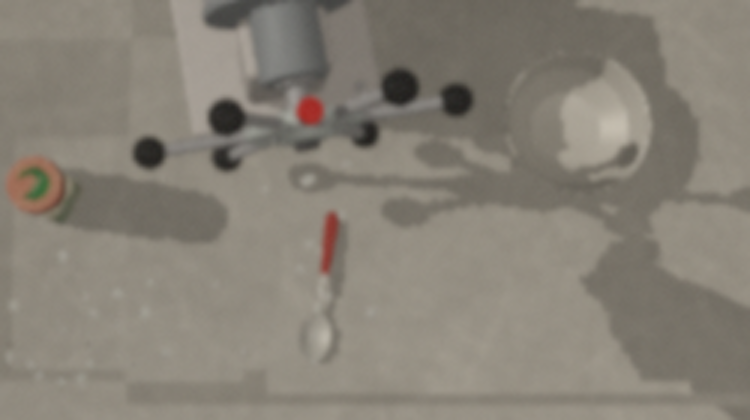

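In the scene picture the balls are at (373,161), (396,209), (361,320), (303,401), (270,375) and (306,246). In the top picture they are at (149,152), (226,117), (227,157), (365,132), (400,87) and (456,99). Everything else stands where it was and the hand is clear. I'll run a last fit and, if it agrees, hand in.

```bash
python3 - <<'E'
from h import *
t=lambda a,o:(np.array(a,float)+.5)/3-.5+o
obs={"scene":(t([(373,161),(396,209),(361,320),(303,401),(270,375),(306,246)],[170,90]),t((340,232),[170,90])),
"top":(t([(149,152),(226,117),(227,157),(365,132),(400,87),(456,99)],[180,150]),t((310,110),[180,150]))}
f=fit(obs,P[:3]);th=np.degrees((f.x[3]+np.pi)%(2*np.pi)-np.pi);print(f.x,th,f.cost,P)
if abs(th)<3: print(workorder.job_done())
E
```

```text
[ 0.57559505 -0.1437461   0.17434844  0.00821857] 0.47088921499147657 0.9179787986983396 [ 0.57415299 -0.14349867  0.1688406   1.36132631]
the job is handed in; nothing more can be done
None
```

The wheel is parked with the red-capped stem straight up, and the job is handed in. I turned the wheel about 78° anticlockwise in one sweep, pushing a single spoke from above with the closed fingertips. I then backed the hand away up and to the left.

- **Stem:** a fit to both last pictures puts it 0.5° from vertical, against a limit of 7°.
- **Slicer:** the same fit places it within about 1.5 mm of where it started.
- **Jar, bowl and spoon:** by eye, they look unmoved in the pictures.
- **Contact:** the force readings, taken at the end of each move, stayed under about 2 N. The fingertips kept clear of the stem, and the arm was off everything at the end (about 7.3 s on the clock).

No check failed or disagreed. I did not measure the wheel's speed, but it stayed put after the hand withdrew.

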